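# Find and release the latched mode key

### The job

One of the four identical yellow keys on the bench control box is still latched down, but its floating cap hides it. Tap the four keys lightly in turn from left to right to feel which one gives softly before it stops hard (the free ones resist at once), then press that key fully down with the fingertips and let go, so that no key is latched. Never press a free key in, and leave the tools lying around the box where they are.

Things in the scene. Friction and masses are not known exactly. Their poses are not given: they have to be found in the camera images.
- console: grey control box screwed to the counter, 110 mm deep (its x, away from the robot), 200 mm wide (its y, to the left), panel 60 mm above the counter; origin at the centre of its underside; turned at most 0.25 rad. Four square yellow keys, 24 x 24 mm, stand in a row along its y, 46 mm apart, 12 mm in front of its centre line, tops 12 mm above the panel (72 mm above the counter)
- key_1_rest (a point): centre of the top of the first (leftmost) key as it stands untouched; fixed to the box, does not sink with the key
- key_1 (a joint): how far the first (leftmost) key's cap is pressed below its rest, in m: 0 untouched (latched or not: all caps float level on a spring of 0.5 to 1.2 N) to 0.0092 fully down. On a free switch the cap meets the stem after 0.3 mm and then needs about 3.5 N to start and 7 N to go fully down; it springs back when let go
- switch_1: fixed switch hidden under the first (leftmost) key, origin 6 mm above the counter. If latched, its catch loads its stem with about 4 N and the cap sinks 4.8 mm under less than 1 N, then stops hard up to 5.5 N; pressed on to the bottom (7 N; it trips at about 7.5 mm) and let go, it is released and feels like the others. Free and untouched it carries no load
- key_2_rest (a point): centre of the top of the second key as it stands untouched; fixed to the box, does not sink with the key
- key_2 (a joint): how far the second key's cap is pressed below its rest, in m: 0 untouched (latched or not: all caps float level on a spring of 0.5 to 1.2 N) to 0.0092 fully down. On a free switch the cap meets the stem after 0.3 mm and then needs about 3.5 N to start and 7 N to go fully down; it springs back when let go
- switch_2: fixed switch hidden under the second key, origin 6 mm above the counter. If latched, its catch loads its stem with about 4 N and the cap sinks 4.8 mm under less than 1 N, then stops hard up to 5.5 N; pressed on to the bottom (7 N; it trips at about 7.5 mm) and let go, it is released and feels like the others. Free and untouched it carries no load
- key_3_rest (a point): centre of the top of the third key as it stands untouched; fixed to the box, does not sink with the key
- key_3 (a joint): how far the third key's cap is pressed below its rest, in m: 0 untouched (latched or not: all caps float level on a spring of 0.5 to 1.2 N) to 0.0092 fully down. On a free switch the cap meets the stem after 0.3 mm and then needs about 3.5 N to start and 7 N to go fully down; it springs back when let go
- switch_3: fixed switch hidden under the third key, origin 6 mm above the counter. If latched, its catch loads its stem with about 4 N and the cap sinks 4.8 mm under less than 1 N, then stops hard up to 5.5 N; pressed on to the bottom (7 N; it trips at about 7.5 mm) and let go, it is released and feels like the others. Free and untouched it carries no load
- key_4_rest (a point): centre of the top of the fourth (rightmost) key as it stands untouched; fixed to the box, does not sink with the key
- key_4 (a joint): how far the fourth (rightmost) key's cap is pressed below its rest, in m: 0 untouched (latched or not: all caps float level on a spring of 0.5 to 1.2 N) to 0.0092 fully down. On a free switch the cap meets the stem after 0.3 mm and then needs about 3.5 N to start and 7 N to go fully down; it springs back when let go
- switch_4: fixed switch hidden under the fourth (rightmost) key, origin 6 mm above the counter. If latched, its catch loads its stem with about 4 N and the cap sinks 4.8 mm under less than 1 N, then stops hard up to 5.5 N; pressed on to the bottom (7 N; it trips at about 7.5 mm) and let go, it is released and feels like the others. Free and untouched it carries no load
- pliers_1: pliers with blue handles, 46 x 141 x 13 mm, loose bystander on the counter; origin at the centre of its underside
- tweezers_a: steel tweezers, 18 x 132 x 9 mm, loose bystander on the counter; origin at the centre of its underside
- pin_vice: small pin vice with a brass nose, 12 x 90 x 10 mm, loose bystander on the counter; origin at the centre of its underside
- loupe: black loupe with a metal case, 18 x 60 x 30 mm, loose bystander on the counter; origin at the centre of its underside
- flux_jar: amber jar with a black cap, 47 mm across, 77 mm high, loose bystander on the counter; origin at the centre of its underside

How it is judged:
On the way, in this order (a step that is already met when the one before it is completed fails the run):
1. the first (leftmost) key is touched with the fingers (contact force between key_1_c0 and the fingers above 0.3 N), for 0.02 s.
2. the second key is touched with the fingers (contact force between key_2_c0 and the fingers above 0.3 N), for 0.02 s.
3. the third key is touched with the fingers (contact force between key_3_c0 and the fingers above 0.3 N), for 0.02 s.
4. the fourth (rightmost) key is touched with the fingers (contact force between key_4_c0 and the fingers above 0.3 N), for 0.02 s.
At the end, for the whole second after the job is handed in: After the four keys have been touched in order from left to right, no switch is latched any more (no load over 0.5 N on any switch) and all four keys stand up within 1.5 mm of their rest (contact force between each of switch_1, switch_2, switch_3, switch_4 and anything else below 0.5 N and value of joint each of key_1, key_2, key_3, key_4 below 0.0015 m).
It fails at once if a key is pressed in more than 5.5 mm while another key is the latched one ((value of joint key_1 above 0.0055 m and contact force between any of switch_2, switch_3, switch_4 and anything else above 2 N) or (value of joint key_2 above 0.0055 m and contact force between any of switch_1, switch_3, switch_4 and anything else above 2 N) or (value of joint key_3 above 0.0055 m and contact force between any of switch_1, switch_2, switch_4 and anything else above 2 N) or (value of joint key_4 above 0.0055 m and contact force between any of switch_1, switch_2, switch_3 and anything else above 2 N)).
It fails at once if a bystander is moved or lifted by more than 20 mm (distance of any of pliers_1, tweezers_a, pin_vice, loupe, flux_jar from where it was at the start of the episode above 0.02 m).
It fails at once if the control box is pushed with more than 40 N (contact force between console and anything else above 40 N).
It also fails if it takes over 48 s, if anything falls off the work surface, if the arm or the gripper's body presses on something with over 40 N, if the wrist force passes 120 N, or if a joint passes its speed limit or range.

### The arm

A 6-joint arm with a two-finger parallel gripper is mounted at the origin on a cart in front of the work surface, level with it; the furniture and walls round the work are solid. World frame = base frame: x ahead of the robot, y to its left, z up, the work surface at z = 0. Lengths are in m, angles in rad, forces in N, time in s.
With the tool pointing down it reaches from about 0.325 to 0.925 m from the base axis. Payload 3.1 kg.
Tool frame: the origin (TCP) lies at the very end of the fingers, on their centre line; the grasp point (between the pads) lies 19 mm behind it; y points along the fingers, z is the direction in which the jaws open and shut, and the axes are right-handed (so a half turn about y gives the same grasp; the last joint's range is limited). The gripper opens to 85 mm and grips with 20 to 120 N. Pads are 22 mm wide; open, the fingers measure 114 mm over their backs; the gripper's body (76 mm by 85 mm) begins 54 mm behind the grasp point. The pads swing forward as they close: fully open they stand 13 mm farther back than shut.
Start: joints at [1.165, 0.217, 1.613, -0, 1.311, -0.112], TCP at [0.181, 0.598, 0.231] pointing down, gripper open.
Joint ranges: [-2.75, 2.75], [-0.78, 2.1], [0.31, 2.55], [-1.13, 4.27], [0.13, 2.63], [-2.58, 2.58]. Speed limits (rad/s): [2.79, 2.79, 3.14, 3.14, 3.14, 3.14].

### API

Orientations are given as a 3x3 rotation matrix whose columns are the frame's x, y, z axes.
In Python, from bench import robot, viewer gives the robot as it stands. Calls block until the motion is done:
- robot.move_pose(position, orientation): joint-space move of the TCP to a pose.
- robot.line_to(position, rotation=None, rate=0.15, max_force=None): straight line of the TCP; rotation=None keeps the orientation; rate is the mean speed in m/s. With max_force (N) it stops when the force on the tool has changed by that much, and returns True; else False.
- robot.move_j(angles): joint-space move.
- robot.grip(opening): finger opening in m; the grip force is fixed at half the most; returns when the fingers have stopped.
- robot.hold(seconds).
- robot.inverse_kinematics(position, orientation): joint angles nearest the present ones, or None.
- robot.sense(): the state.
- viewer.camera(name): name is "side" or "top"; returns a dict with "pixels" (400x640x3 uint8, red, green, blue), "depth" (400x640 float32, m along the optical axis (not along the pixel's ray), 0 where there is no reading), "mtx" (3x3 intrinsics, pixels), "rvec" (rotation vector, rad) and "tvec" (3), from world to camera coordinates, as OpenCV has them. Camera axes: x right, y down, z forward; pixel columns grow to the right and rows downward; lengths in m; the calibration is good to about 2 mm. A picture is of the moment at which its call begins.
A pose or a line that the arm cannot do raises robot.Unreachable and nothing moves.
- robot.sign_off(): hands the job in, once; it reports no verdict.
The state is a dict: "clock": time; "joint_pos": joint angles; "joint_vel": joint speeds; "tau": joint torques, N m; "tcp_pos": TCP position; "tcp_rot": TCP orientation; "force": force on the tool from outside, world axes, zero at the start; "ft_torque": the same for the moment, N m; "gripper_width": finger opening in m.
Only numpy, scipy, OpenCV 4.12 (cv2) and the standard library are available. Lean on these libraries where they do the work, as an engineer would, in place of code of your own. Each camera call takes 0.05 s, during which the arm holds its last target.

## Working session

There is one attempt and no reset: what is moved stays moved. The work goes in short steps, each a Python script; the robot and the scene stay as the last script left them, time stands still between calls to the robot, and variables do not carry over. Pictures are saved under pics/ and viewed, and the job is handed in when it is done.

```bash
mkdir -p pics; ls
python3 - <<'E'
from bench import robot, viewer
import cv2,numpy as np
for n in("top","side"):
    c=viewer.camera(n); np.savez(f"/tmp/{n}.npz",**c)
    cv2.imwrite(f"pics/{n}0.png",c["pixels"][:,:,::-1])
    print(n,c["tvec"],c["rvec"],c["mtx"].tolist())
s=robot.sense();print(s)
E
```

```text
pics
top [0.20121762 0.58128655 0.88499705] [ 2.15534289 -2.19503876  0.15388265] [[448.4874255388313, 0.0, 320.07185318597317], [0.0, 448.4874255388313, 202.53421013156782], [0.0, 0.0, 1.0]]
side [-0.38412605  0.34246379  0.88529915] [ 2.18205951 -0.60386516  0.25789017] [[514.0928839041014, 0.0, 326.31815766440087], [0.0, 514.0928839041014, 206.86186726565288], [0.0, 0.0, 1.0]]
{'clock': 0.1, 'joint_pos': array([ 1.16482236e+00,  2.17700605e-01,  1.61483150e+00, -3.80789875e-07,
        1.31127793e+00, -1.12236574e-01]), 'joint_vel': array([-0.00103175, -0.00392418, -0.00210336,  0.00186137, -0.00152991,
        0.00051452]), 'tau': array([-1.18821084e-03, -3.98074365e+01, -3.04971349e+01, -1.82874082e-04,
        4.22822355e-03,  1.00225125e-05]), 'tcp_pos': array([0.18065811, 0.59753246, 0.23005506]), 'tcp_rot': array([[ 9.57168390e-01, -8.75335434e-04,  2.89530493e-01],
       [-2.89531710e-01, -2.03729204e-03,  9.57166254e-01],
       [-2.47983368e-04, -9.99997542e-01, -2.20346891e-03]]), 'force': array([-0.50100354,  0.61000593,  0.11496712]), 'ft_torque': array([-0.02514294, -0.00450256, -0.02494963]), 'gripper_width': 0.08515630976373076}
```

View pics/top0.png

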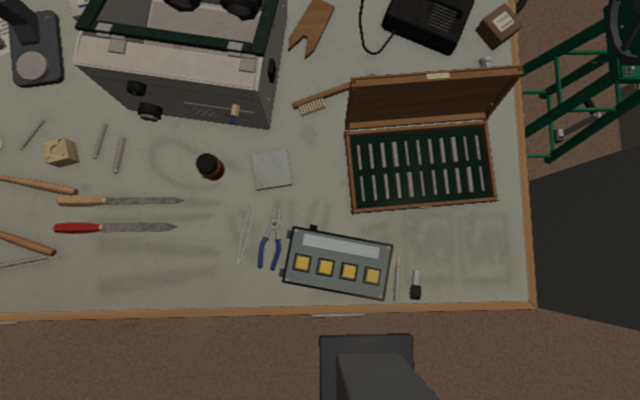

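View pics/side0.png

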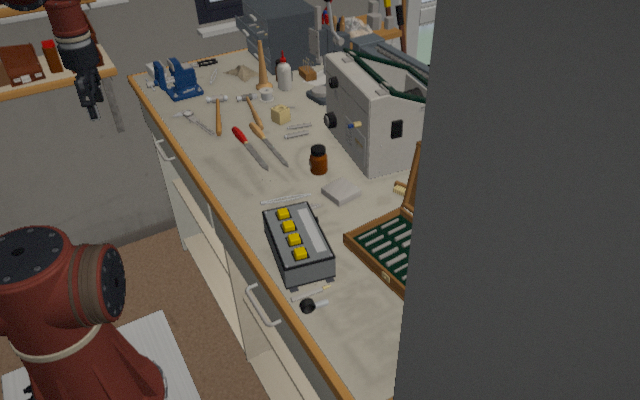

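The top view shows the box with four yellow keys at about (302,262), (325,267), (348,271) and (372,275). The side view confirms it. The pliers and tweezers lie on the left, the pin vice and loupe on the right, and the jar is well away at (209,166).

```bash
cat > loc.py <<'E'
import cv2,numpy as np
def world(c,u,v,d):
    R=cv2.Rodrigues(c["rvec"])[0]; K=c["mtx"]
    p=np.stack([(u-K[0,2])*d/K[0,0],(v-K[1,2])*d/K[1,1],d])
    return R.T@(p-np.asarray(c["tvec"]).reshape(3,1))
def keys(c,name):
    hsv=cv2.cvtColor(np.ascontiguousarray(c["pixels"]),cv2.COLOR_RGB2HSV)
    m=cv2.inRange(hsv,(20,130,110),(35,255,255))
    n,l,st,ce=cv2.connectedComponentsWithStats(m)
    out=[]
    for i in range(1,n):
        if st[i,4]<40: continue
        v,u=np.nonzero((l==i)&(c["depth"]>0)); P=world(c,u.astype(float),v.astype(float),c["depth"][v,u])
        top=P[2]>np.percentile(P[2],90)-0.004
        q=P[:,top]
        r=cv2.minAreaRect((q[:2].T*1000).astype(np.float32))
        out.append((ce[i].round(),st[i,4],np.median(q[2]),q[:2].mean(1),np.array(r[0])/1000,r[1],r[2]))
    return out
if __name__=="__main__":
    for n in("top","side"):
        c=dict(np.load(f"/tmp/{n}.npz"))
        for k in keys(c,n): print(n,*k)
E
python3 loc.py
```

```text
top [302. 262.] 143 0.07266489526447847 [0.46514123 0.22917171] [0.46506467 0.22886142] (22.7052059173584, 22.51235580444336) 79.21527099609375
top [325. 267.] 143 0.07224892354467785 [0.45577638 0.18413303] [0.45601379 0.18417357] (22.63282012939453, 22.76117706298828) 77.69769287109375
top [349. 271.] 144 0.07235759755077516 [0.44680429 0.13935103] [0.44651169 0.13899002] (22.392770767211914, 22.870243072509766) 78.82801818847656
top [372. 276.] 135 0.0725372058072457 [0.43674863 0.09382062] [0.43682254 0.09388612] (22.18623924255371, 21.588645935058594) 77.66763305664062
side [283. 213.] 106 0.0728091872668818 [0.4646643  0.22801883] [0.46472665 0.22882829] (26.57056427001953, 21.844804763793945) 78.26529693603516
side [289. 225.] 109 0.07278180091966228 [0.45591964 0.18178173] [0.4560618  0.18262013] (25.305574417114258, 21.76341438293457) 80.08940887451172
side [294. 239.] 120 0.07289015979271765 [0.44603057 0.13727852] [0.44628107 0.13744318] (23.04522705078125, 22.40694808959961) 74.60233306884766
side [300. 253.] 128 0.07276659793398738 [0.43665015 0.09203957] [0.43724789 0.0926882 ] (23.894248962402344, 22.805194854736328) 78.8422622680664
```

```bash
cat > h.py <<'E'
import numpy as np
from bench import robot, viewer
K=np.array([[0.4651,0.2288],[0.4559,0.1834],[0.4465,0.1384],[0.4370,0.0933]])
r=K[0]-K[3]; print("spacing",np.linalg.norm(r)/3); r/=np.linalg.norm(r)
a,b=r; R=np.array([[b,0,a],[-a,0,b],[0,-1,0]])
def F(n=5,dt=0.02):
    f=[]
    for _ in range(n): robot.hold(dt); f.append(robot.sense()["force"])
    return np.mean(f,0),np.std(f,0)
E
python3 - <<'E'
from h import *
robot.grip(0.0)
s=robot.sense();print(s["clock"],s["gripper_width"])
robot.move_pose([*K[0],0.11],R)
s=robot.sense();print(s["clock"],s["tcp_pos"])
print(F(10))
robot.line_to([*K[0],0.080],rate=0.05)
s=robot.sense();print(s["clock"],s["tcp_pos"],F(10))
import cv2
c=viewer.camera("side");cv2.imwrite("pics/side1.png",cv2.resize(c["pixels"][120:320,180:420,::-1],None,fx=3,fy=3))
c=viewer.camera("top");cv2.imwrite("pics/top1.png",cv2.resize(c["pixels"][180:330,220:440,::-1],None,fx=3,fy=3))
E
```

```text
spacing 0.046127673063164835
0.8667 0.00019553737619842953
2.625 [0.46525233 0.22963613 0.1104025 ]
(array([-0.06031957,  0.07338507,  0.18402921]), array([0.63252892, 0.45776338, 0.48036264]))
3.5417 [0.46518551 0.22879648 0.07992905] (array([-0.19808413, -0.31934807,  0.13997345]), array([0.39681192, 0.44262084, 0.55357296]))
```

View pics/side1.png

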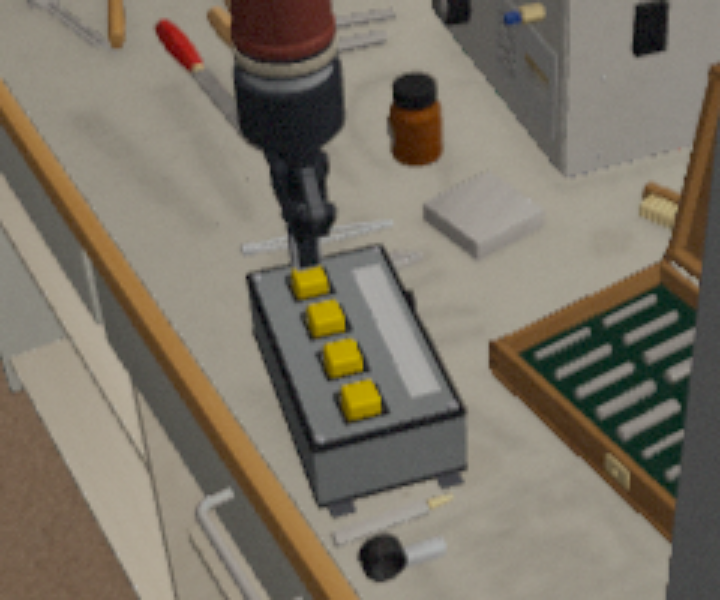

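View pics/top1.png

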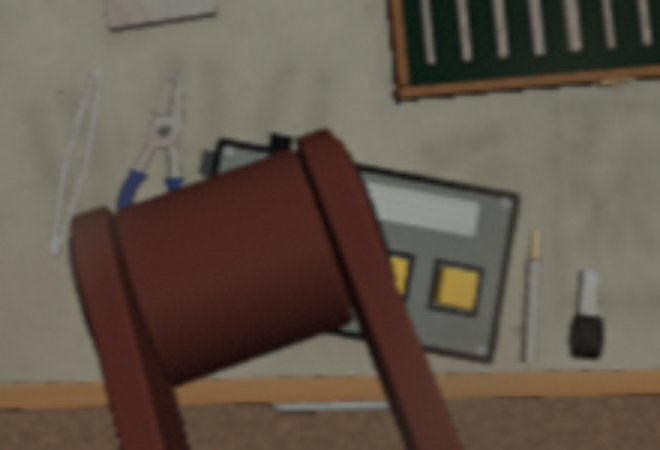

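The closed fingertips stand just above key 1, at (308,262) in the side crop. Now I'll tap key 1 in small steps.

```bash
cat >> h.py <<'E'
def tap(i,z0=0.0755,zmin=0.0682,step=0.0005,stop=2.0):
    x,y=K[i]
    robot.line_to([x,y,z0],R,rate=0.06)
    base=F(10,0.01)[0][2]; z=z0; log=[]
    while z>zmin:
        z-=step
        robot.line_to([x,y,z],R,rate=0.02)
        f=F(10,0.01)[0][2]-base; s=robot.sense()
        log.append((round(s["tcp_pos"][2]*1e3,2),round(f,2)))
        if f>stop: break
    print("key",i+1,"base",round(base,2),log,"clock",s["clock"])
    return log
E
python3 - <<'E'
from h import *
print(robot.sense()["clock"])
tap(0)
robot.hold(.05)
robot.line_to([*K[0],0.085],R,rate=0.08)
print(robot.sense()["clock"],robot.sense()["tcp_pos"])
E
```

```text
spacing 0.046127673063164835
3.8083
key 1 base 0.24 [(np.float64(75.05), np.float64(-0.22)), (np.float64(74.48), np.float64(-0.37)), (np.float64(73.96), np.float64(-0.11)), (np.float64(73.48), np.float64(-0.12)), (np.float64(72.97), np.float64(-0.12)), (np.float64(72.48), np.float64(-0.19)), (np.float64(72.06), np.float64(-0.21)), (np.float64(71.74), np.float64(2.27))] clock 6.8083
7.175 [0.46579398 0.22903835 0.08577936]
```

Key 1 resists at once at 71.7 mm with 2.3 N, so it's free. On to keys 2–4.

Run:
```python
from h import *
for i in (1,2,3):
    robot.line_to([*K[i],0.085],R,rate=0.08)
    tap(i,z0=0.0735)
    robot.hold(.05)
    robot.line_to([*K[i],0.085],R,rate=0.08)
print(robot.sense()["clock"],robot.sense()["tcp_pos"])
```

```text
spacing 0.046127673063164835
key 2 base 0.16 [(np.float64(73.14), np.float64(-0.27)), (np.float64(72.51), np.float64(-0.04)), (np.float64(72.04), np.float64(-0.08)), (np.float64(71.75), np.float64(2.09))] clock 9.6583
key 3 base -0.01 [(np.float64(73.11), np.float64(0.02)), (np.float64(72.53), np.float64(-0.09)), (np.float64(72.06), np.float64(0.24)), (np.float64(71.74), np.float64(2.91))] clock 12.5083
key 4 base 0.11 [(np.float64(73.14), np.float64(0.1)), (np.float64(72.5), np.float64(-0.13)), (np.float64(72.05), np.float64(0.18)), (np.float64(71.53), np.float64(0.05)), (np.float64(71.0), np.float64(0.55)), (np.float64(70.49), np.float64(0.41)), (np.float64(70.01), np.float64(0.16)), (np.float64(69.5), np.float64(0.81)), (np.float64(69.01), np.float64(0.41)), (np.float64(68.51), np.float64(0.47)), (np.float64(68.02), np.float64(0.73))] clock 17.6917
18.1 [0.43760487 0.09334736 0.08558726]
```

Key 4 gave softly for about 4 mm at around 0.5 N, while keys 1–3 stopped at once. Key 4 is the latched one, so I'll press it fully and release.

Run:
```python
from h import *
robot.line_to([*K[3],0.069],R,rate=0.06)
z=0.068; 
while z>0.0605:
    hit=robot.line_to([*K[3],z],R,rate=0.02,max_force=14)
    f=F(6,0.01)[0][2]; s=robot.sense(); print(round(s["tcp_pos"][2]*1e3,2),round(f,2),hit)
    if f>11 or hit: break
    z-=0.0007
robot.hold(0.2); print(F(6,.01)[0][2])
robot.line_to([*K[3],0.085],R,rate=0.06)
tap(3,z0=0.0735,zmin=0.0695)
robot.hold(.05)
robot.line_to([*K[3],0.12],R,rate=0.1)
print(robot.sense()["clock"])
```

```text
spacing 0.046127673063164835
67.86 0.71 False
67.42 2.61 False
66.82 4.66 False
66.13 5.44 False
65.48 5.67 False
64.8 6.05 False
64.13 6.18 False
63.45 6.41 False
62.83 6.94 False
62.75 11.27 False
11.514488417987671
key 4 base -0.16 [(np.float64(73.06), np.float64(0.04)), (np.float64(72.51), np.float64(0.04)), (np.float64(72.06), np.float64(0.42)), (np.float64(71.71), np.float64(2.94))] clock 24.0667
24.75
```

Key 4 bottomed at 62.75 mm and 11 N. On the re-tap it resists at once at 71.7 mm, so it is released. One last look with the arm pulled back, then I'll hand in.

Run:
```python
from h import *
import cv2,loc
robot.line_to([*K[3],0.18],R,rate=0.12)
robot.move_pose([0.30,0.45,0.23],R)
robot.hold(0.2)
for n in("top","side"):
    c=viewer.camera(n)
    cv2.imwrite(f"pics/{n}9.png",c["pixels"][:,:,::-1])
    for k in loc.keys(c,n): print(n,k[0],round(k[2],4),k[3].round(4))
print(robot.sense()["clock"])
```

```text
spacing 0.046127673063164835
top [302. 262.] 0.0726 [0.4646 0.229 ]
top [325. 267.] 0.0723 [0.4555 0.184 ]
top [349. 271.] 0.0727 [0.4468 0.139 ]
top [372. 276.] 0.0724 [0.4372 0.0941]
side [283. 213.] 0.0731 [0.4639 0.2277]
side [288. 225.] 0.0728 [0.4555 0.1822]
side [294. 239.] 0.0727 [0.4463 0.1379]
side [300. 253.] 0.0724 [0.4371 0.092 ]
27.1333
```

View pics/top9.png

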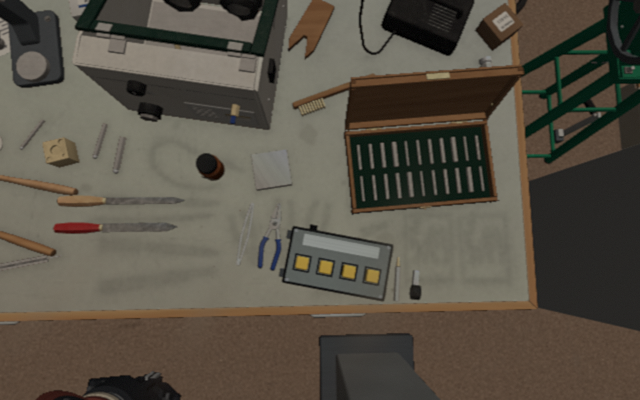

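The keys are level at (302,262) to (372,276), and the tools lie where they were: jar (209,166), pliers (271,240), pin vice (397,278) and loupe (415,285).

```bash
python3 -c "
from bench import robot
robot.sign_off(); print(robot.sense()['clock'])"
```

```text
the job is handed in; nothing more can be done
the job is handed in; nothing more can be done
```

The fourth (rightmost) key was the latched one. I pressed it fully down and let go, and it now feels free like the others. The job is handed in at about 27 s on the robot's clock, well under the 48 s limit.

- **Tapping:** I tapped the four keys from left to right with closed fingertips. Keys 1–3 resisted at once, with 2–3 N at about 71.7 mm. Key 4 sank softly about 4 mm at around 0.5 N.
- **Pressing:** Key 4 bottomed at 62.75 mm with about 11 N, and I let it spring back.
- **Final checks:** A second tap on key 4 met firm resistance at 71.7 mm. All four tops measured 72–73 mm in both cameras. The tools looked unmoved in the top picture.

No check failed. The one thin reading was key 4's soft contact, which was close to the ±0.5 N sensor noise, but the full press and second tap touched it firmly afterwards.

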